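# Open the carton and hold up the latched lid of the nail-care case inside

## Robot

A 6-joint arm with a two-finger parallel gripper is mounted at the origin on the work surface. World frame = base frame: x ahead of the robot, y to its left, z up, the work surface at z = 0. Lengths are in m, angles in rad, forces in N, time in s.
With the tool pointing down it reaches from about 0.375 to 0.975 m from the base axis. Payload 3.8 kg.
Tool frame: the origin (TCP) lies on the centre line of the jaws, within the pads' length; the fingertips stand 17 mm ahead of it and the grasp point (between the pads) lies 2 mm behind it (tip_extent is the distance from the TCP to the fingertips, in m); z points along the fingers, x is the direction in which the jaws open and shut, and the axes are right-handed (so a half turn about z gives the same grasp; the last joint's range is limited). The gripper opens to 85 mm and grips with 20 to 120 N. Pads are 22 mm wide; open, the fingers measure 114 mm over their backs; the gripper's body (76 mm by 85 mm) begins 54 mm behind the grasp point. The pads swing forward as they close: fully open they stand 13 mm farther back than shut.
Start: joints at [1.095, 0.264, 1.604, -0, 1.274, -0.037], TCP at [0.287, 0.611, 0.248] pointing down, gripper open.
Joint ranges: [-2.63, 2.63], [-0.94, 2.18], [0.31, 2.57], [-1.31, 4.45], [0, 2.66], [-2.55, 2.55]. Speed limits (rad/s): [2.57, 2.57, 3.14, 3.14, 3.14, 3.14].

## Interface

Orientations are given as a unit quaternion [x, y, z, w].
In Python, from plant import * gives the robot as it stands.
- The arm moves only by the tool drive_tool, never from a script. Its argument "increments" is a list of rows, each a list of 3 entries, a list of its own where there are three numbers: the opening, from 0 (shut) to 1 (fully open), then the shift along the world's x, y, z in cm, then the turn about the world's z in rad. A call has 1 to 12 rows; each row shifts and turns the commanded pose from where the row before left it; what a row does not reach is not made up. A row lasts 1/12 s, in which the tool goes at most 41.7 mm and 7.16 degrees, less where a joint would pass 70% of its speed; a pose out of reach is approached as far as the arm can. A call with a gripper value outside its range is refused whole. The fingers move at their own pace and stop on an object; the grip force is fixed at half the most. Time passes only in rows, so rows that do not move let the fingers close. It gives the time, the measured TCP pose, the force and the opening at its end, in the units of the state.
- state(): the state, without advancing time (a new reading comes with each control period).
- snapshot(name): name is "side" or "top"; returns a dict with "img" (400x640x3 uint8, blue, green, red), "range_z" (400x640 float32, m along the optical axis (not along the pixel's ray), 0 where there is no reading), "fx", "fy", "cx", "cy" (pixels), "view" (4x4, takes a point from world to camera coordinates). Camera axes: x right, y down, z forward; pixel columns grow to the right and rows downward; lengths in m; the calibration is good to about 2 mm. A picture is of the moment at which its call begins.
- finish_job(): hands the job in, once; it reports no verdict.
Trained networks look in the newest picture that a camera, given by its name, has taken for a name from the list of things; names that differ only in an ending like _2 or _b are one class to them, and where a whole thing is asked for, a point or a joint stands for the part that bears it (a point fixed in the world has none). Each returns a list of dicts, best first, with "score" (0 to 1); they miss things now and then, are a little off and sometimes report something else, mostly with a low value. They report only what shows in the picture. A call takes as long as a camera call.
- find_in(thing, camera): "box" ([left, top, right, bottom] in pixels, round what is visible of it).
- cut_out(thing, camera): "pixels" (400x640 bool, what is visible of it) and "box" ([left, top, right, bottom] in pixels, round what is visible of it).
The state is a dict: "time": time; "joint_positions": joint angles; "joint_velocities": joint speeds; "joint_torque": joint torques, N m; "ee_pos": TCP position; "tcp_rot": TCP orientation; "ft_force": force on the tool from outside, world axes, zero at the start; "ft_torque": the same for the moment, N m; "width": finger opening in m.
Only numpy, scipy, OpenCV 4.12 (cv2) and the standard library are available. Lean on these libraries where they do the work, as an engineer would, in place of code of your own. Each camera call takes 0.05 s, during which the arm holds its last target. There are 200 camera calls.

## Task

The new nail-care case has come in its carton on the chest of drawers: fold both half-open carton flaps back well past upright, then draw the round knob of the lid's spring catch sideways, away from the ball-headed stud, until the stud is free, and lift the lid off the stud. The lid has no stay, so finish while still holding it up at about 45 degrees, steady, for me to look over the kit. Leave the tin, the two polish bottles and the nail file beside the carton where they are.

Things in the scene. Friction and masses are not known exactly. Their poses are not given: they have to be found in the camera images.
- carton: Brown shipping carton, fixed where it stands, outside 248 mm (its x) by 218 mm (its y), walls 4 mm, rim 130 mm above the table. Origin: centre of its underside, on the table. z up; x from the front end (the lid's catch, nearer the robot) to the back; y to the left. Its short end flaps already hang down outside, out to 146 mm from the centre; only the left and right long flaps are in the way.
- flap_left (a joint): Angle (rad) of the left (+y) long flap, a 240 x 96 x 4 mm cardboard panel hinged on the rim: 0 = shut, level; 1.57 = upright; more = folded back outward, limit 4.0. Starts between 0.55 and 0.95; the gap between the two flaps' edges is 45 mm or more. The crease is stiff (0.03 N m): the flap stays where it is left and takes under 1 N at its edge, lifted along its arc.
- flap_right (a joint): The same for the right (-y) long flap; it opens to the other side.
- flap_left_edge (a point): Middle of the free edge of the left flap, 96 mm from its crease.
- flap_left_crease (a point): Middle of the crease (hinge line) of the left flap, on the rim 105 mm to the left of the carton's centre and 130 mm above the table; the hinge line runs along the carton's x.
- flap_right_edge (a point): Middle of the free edge of the right flap, 96 mm from its crease.
- flap_right_crease (a point): Middle of the crease of the right flap, on the rim 105 mm to the right of the carton's centre and 130 mm above the table.
- lid: Lid of the case: aluminium frame 12 mm thick with a clear window, 190 mm deep (x), 180 mm wide (y), about 0.3 kg (up to a third more or less), hinged along its back edge; the front edge rises. Origin: on the hinge line at mid-width, at the lid's underside. Axes as the carton's while shut; x points from front edge to hinge. It carries the catch on its front rail.
- lid_hinge (a joint): Lid angle (rad): 0 = shut, grows as the front edge rises, 1.57 = upright, 1.75 the limit. Nothing holds it up: let go, it falls shut.
- lid_axis (a point): Middle of the lid's hinge line, 79 mm above the table; the line runs along the carton's y.
- catch (a joint): Travel (m) of the catch's steel slide, on top of the lid's front rail: 0 = home, its fork under the stud's ball, the lid cannot rise. Grows as the knob is drawn to the right (carton -y), away from the stud; clear of the ball from 0.012, end stop 0.016. Its spring pulls it home: 3 N at 0, 7 N at 0.012, 9 N at the stop. With the lid above 0.07 rad it no longer matters where it stands.
- catch_knob (a point): Centre of the catch's knob: upright plain steel cylinder 16 mm across, 22 mm tall, on a thinner stem; centre 25 mm above the lid's upper face (116 mm above the table, lid shut), 177 mm in front of the hinge line and, at home, 50 mm to the right of the stud. Nothing else on the lid but the stud stands over 10 mm high. Pinched along the carton's y, it turns between the pads as the lid tilts.
- jelly_tin: Bystander: closed round metal tin, 60 mm across, 30 mm tall, standing; origin under its centre.
- polish_round: Bystander: round glass nail polish bottle, 34 mm across, 74 mm tall with its black cap; origin under its centre.
- polish_square: Bystander: square glass nail polish bottle, 30 mm wide, 74 mm tall with its black cap; origin under its centre.
- nail_file: Bystander: blue nail file lying flat, 175 x 19 x 5 mm, long along its own x; origin under its centre.
- case_base (a point): The case in the carton: black box with an aluminium frame, 190 mm (x) by 180 mm (y), fixed. This point is under its centre, 8 mm behind the carton's centre and 4 mm above the table, axes as the carton's. The upper face of its shut lid is 91 mm above the table.
- stud (a point): Top of the fixed ball-headed steel stud that stands up from the case through a hole in the lid's front rail: ball 12 mm across, top 17 mm above the lid's upper face. It is 177 mm in front of the hinge line, 35 mm left of the lid's middle line. The slide's fork holds under this ball.

How it is judged:
On the way, in this order (a step that is already met when the one before it is completed fails the run):
1. both flaps folded back past upright (over 1.75 rad), the lid still shut (value of joint each of flap_left, flap_right above 1.75 rad and value of joint lid_hinge below 0.05 rad), for 0.1 s.
2. the catch drawn aside (over 9 mm) with the lid still down (value of joint catch above 0.009 m and value of joint lid_hinge below 0.07 rad), for 0.05 s.
3. the lid lifted clear of the stud and raised (over 0.5 rad) (value of joint lid_hinge above 0.5 rad), for 0.2 s.
At the end, for the whole second after the job is handed in: The lid is held up by the gripper's fingers, steady (under 0.1 rad/s), between 0.5 and 1.1 rad (about 30 to 63 degrees); both flaps stay folded back beyond 1.7 rad; the tin, both bottles and the file are within 30 mm of where they started (value of joint lid_hinge between 0.5 and 1.1 rad and velocity of joint lid_hinge between -0.1 and 0.1 rad/s and contact force between the fingers and lid above 0.5 N and value of joint each of flap_left, flap_right above 1.7 rad and distance of each of jelly_tin, polish_round, polish_square, nail_file from where it was at the start of the episode below 0.03 m); the arm keeps its last pose, push and grip.
It fails at once if a bystander knocked over or pushed aside by more than 30 mm (distance of any of jelly_tin, polish_round, polish_square, nail_file from where it was at the start of the episode above 0.03 m or angle between any of polish_round, polish_square's own z axis and vertical above 0.5 rad).
It also fails if it takes over 54 s, if anything falls off the work surface, if the arm or the gripper's body presses on something with over 40 N, if the wrist force passes 120 N, or if a joint passes its speed limit or range.

## Working session

There is one attempt and no reset: what is moved stays moved. The work goes in short steps, Python scripts to look and compute and a tool call to move; the robot and the scene stay as the last step left them, time stands still between calls to the robot, and variables do not carry over. Pictures are saved under pics/ and viewed, about 8 in all and at most 12, crops included, and the job is handed in when it is done.

Besides the shell and the picture viewer there is one more tool, called after "Emit:" by a JSON object that holds its "name" and its "arguments". drive_tool: Moves the arm, as the interface text tells. Its arguments: {"type":"object","properties":{"increments":{"type":"array"}},"required":["increments"]}

```bash
mkdir -p pics; ls; cat > h.py <<'E'
from plant import *
import numpy as np, cv2
def cloud(s):
    z=s["range_z"]; v,u=np.indices(z.shape)
    P=np.stack([(u-s["cx"])/s["fx"]*z,(v-s["cy"])/s["fy"]*z,z,np.ones_like(z)],-1)
    W=P@np.linalg.inv(s["view"]).T
    W=W[...,:3]; W[z<=0]=np.nan
    return W
def proj(s,p):
    c=s["view"]@np.r_[p,1]; return s["fx"]*c[0]/c[2]+s["cx"],s["fy"]*c[1]/c[2]+s["cy"]
E
python3 - <<'E'
from h import *
ims=[]
for c in("top","side"):
    s=snapshot(c); W=cloud(s); cv2.imwrite(f"pics/{c}0.png",s["img"]); np.save(c+"0.npy",W)
    print(c,np.linalg.inv(s["view"])[:3,3].round(3),np.linalg.inv(s["view"])[:3,2].round(3),s["fx"])
    for t in("carton","flap_left","flap_right","lid","catch_knob","stud","jelly_tin","polish_round","polish_square","nail_file"):
        r=cut_out(t,c)
        for d in r[:2]:
            p=W[d["pixels"]]; p=p[~np.isnan(p[:,0])]
            print(t,round(d["score"],2),np.array(d["box"]).round(),np.median(p,0).round(3) if len(p) else None, np.percentile(p,98,axis=0).round(3) if len(p) else None)
print(state())
E
```

```text
pics
top [0.434 0.051 1.092] [ 0.126 -0.003 -0.992] 434.2987205541402
carton 0.94 [301. 125. 428. 266.] [ 0.567 -0.06   0.141] [0.704 0.061 0.206]
flap_left 0.7 [303. 140. 376. 255.] [0.551 0.001 0.16 ] [0.665 0.062 0.184]
flap_right 0.97 [368. 122. 426. 231.] [ 0.598 -0.132  0.176] [ 0.708 -0.079  0.209]
flap_right 0.49 [304. 123. 426. 263.] [ 0.567 -0.061  0.142] [0.703 0.058 0.206]
lid 0.9 [343. 141. 405. 229.] [ 0.593 -0.086  0.087] [ 0.687 -0.03   0.102]
catch_knob 0.53 [376. 218. 392. 227.] [ 0.508 -0.092  0.099] [ 0.517 -0.078  0.129]
stud 0.94 [304. 125. 427. 264.] [ 0.567 -0.06   0.141] [0.703 0.06  0.206]
stud 0.24 [345. 143. 403. 229.] [ 0.593 -0.086  0.087] [ 0.687 -0.029  0.125]
polish_round 0.51 [468. 177. 484. 194.] [ 0.591 -0.345  0.035] [ 0.607 -0.335  0.075]
polish_square 0.57 [268. 270. 284. 284.] [0.39  0.152 0.036] [0.402 0.17  0.076]
nail_file 0.81 [217. 197. 266. 243.] [0.526 0.235 0.005] [0.591 0.297 0.009]
nail_file 0.44 [345. 140. 406. 227.] [ 0.592 -0.086  0.087] [ 0.687 -0.03   0.181]
side [ 0.258 -0.649  0.582] [ 0.357  0.771 -0.527] 372.77006830243744
ca
[... 1115 characters left out ...]
 0.133]
{'time': 1.1, 'joint_positions': array([ 1.09511037e+00,  2.63864137e-01,  1.60403090e+00,  6.17292500e-06,
        1.27370358e+00, -3.69229670e-02]), 'joint_velocities': array([ 0.00186738,  0.00108698, -0.00047187, -0.00110824, -0.00018837,
       -0.00117891]), 'joint_torque': array([-1.37791078e-03, -5.15098929e+01, -3.67727566e+01, -3.18950624e-04,
        1.50880805e-03,  2.67289977e-06]), 'ee_pos': array([0.28675759, 0.61103696, 0.24828719]), 'tcp_rot': array([ 8.44044308e-01,  5.36273444e-01, -4.06642144e-06, -1.04106615e-06]), 'ft_force': array([ 0.25759934, -0.85276577, -0.30225615]), 'ft_torque': array([-0.02910411, -0.02221303, -0.0596598 ]), 'width': 0.08559221417883234}
```

```bash
python3 - <<'E'
from h import *
from scipy.optimize import least_squares
A=np.load("top0.npy");B=np.load("side0.npy")
P=np.vstack([A.reshape(-1,3),B.reshape(-1,3)]);P=P[~np.isnan(P[:,0])]
m=(abs(P[:,0]-.58)<.2)&(abs(P[:,1]+.06)<.2)&(P[:,2]>.135)&(P[:,2]<.24)
Q=P[m]
# model: carton (cx,cy,yaw, aL,aR); residual distance to nearer flap plane
def loc(p,Q):
    c,s=np.cos(p[2]),np.sin(p[2]);d=Q[:,:2]-p[:2]
    return np.c_[d@[c,s],d@[-s,c],Q[:,2]]
def res(p):
    L=loc(p,Q)
    def panel(y,z,a):
        # 2D distance to segment from (105,130) angle
        u=(.105-y)*np.cos(a)+(z-.13)*np.sin(a); n=-(.105-y)*np.sin(a)+(z-.13)*np.cos(a)
        return np.hypot(n,np.maximum(0,u-.096)+np.maximum(0,-u))
    dx=np.maximum(0,abs(L[:,0])-.12)
    e=np.minimum(np.hypot(panel(L[:,1],L[:,2],p[3]),dx),np.hypot(panel(-L[:,1],L[:,2],p[4]),dx))
    return e
best=None
for y in(-.3,0,.3):
    r=least_squares(res,[.58,-.06,y,.75,.75],loss="soft_l1",f_scale=.003)
    print(r.x.round(4),r.cost)
    if best is None or r.cost<best.cost: best=r
p=best.x;L=loc(p,P)
np.save("pose.npy",p)
# symmetric extent check along x of rim/flaps
F=loc(p,Q);print("x ext",np.percentile(F[:,0],[1,99]),"y",np.percentile(F[:,1],[1,99]))
# knob: points z .108-.132 inside
k=(abs(L[:,0])<.11)&(abs(L[:,1])<.08)&(L[:,2]>.105)&(L[:,2]<.135)&(L[:,0]<-.04)
print(np.c_[L[k],P[k]][::3].round(3)[:40])
def w(l): c,s=np.cos(p[2]),np.sin(p[2]); return p[:2]+[c*l[0]-s*l[1],s*l[0]+c*l[1]]
hx=.008+.095
print("knob pred",w([hx-.177,-.015]),"stud",w([hx-.177,.035]))
a=cv2.imread("pics/top0.png")[100:320,190:510];b=cv2.imread("pics/side0.png")[150:400,200:520]
cv2.imwrite("pics/a.png",np.vstack([cv2.resize(a,(480,330)),cv2.resize(b,(480,270))]))
E
```

```text
[ 0.577  -0.0624  0.3171  0.6375  0.9578] 0.029449518961232067
[ 0.577  -0.0624  0.3171  0.6375  0.9578] 0.029449518891436623
[ 0.577  -0.0624  0.3171  0.6375  0.9578] 0.029449518892828562
x ext [-0.11886004  0.1169153 ] y [-0.10389946  0.10559114]
[[-0.068 -0.009  0.127  0.515 -0.092  0.127]
 [-0.07  -0.015  0.127  0.515 -0.099  0.127]
 [-0.07  -0.009  0.123  0.513 -0.093  0.123]
 [-0.072 -0.015  0.125  0.513 -0.099  0.125]
 [-0.071 -0.005  0.128  0.511 -0.09   0.128]
 [-0.074 -0.012  0.126  0.511 -0.097  0.126]
 [-0.076 -0.017  0.13   0.51  -0.103  0.13 ]
 [-0.074 -0.006  0.128  0.508 -0.092  0.128]
 [-0.076 -0.013  0.126  0.508 -0.099  0.126]
 [-0.074 -0.004  0.113  0.507 -0.089  0.113]
 [-0.077 -0.008  0.125  0.506 -0.094  0.125]
 [-0.079 -0.014  0.128  0.506 -0.1    0.128]
 [-0.077 -0.004  0.12   0.505 -0.09   0.12 ]
 [-0.08  -0.009  0.126  0.504 -0.096  0.126]
 [-0.079 -0.004  0.115  0.503 -0.091  0.115]
 [-0.082 -0.008  0.126  0.502 -0.096  0.126]
 [-0.071  0.035  0.108  0.499 -0.051  0.108]
 [-0.072  0.034  0.107  0.498 -0.053  0.107]
 [-0.077  0.032  0.108  0.494 -0.056  0.1
[... 316 characters left out ...]
7]
 [-0.082 -0.017  0.127  0.505 -0.104  0.127]
 [-0.077 -0.021  0.126  0.51  -0.106  0.126]
 [-0.079 -0.014  0.121  0.507 -0.1    0.121]
 [-0.077 -0.021  0.124  0.51  -0.106  0.124]
 [-0.081 -0.017  0.121  0.505 -0.104  0.121]
 [-0.077 -0.022  0.122  0.51  -0.107  0.122]
 [-0.08  -0.013  0.116  0.505 -0.1    0.116]
 [-0.077 -0.018  0.117  0.51  -0.103  0.117]
 [-0.073 -0.023  0.117  0.515 -0.107  0.117]
 [-0.08  -0.018  0.116  0.507 -0.104  0.116]
 [-0.075 -0.021  0.115  0.513 -0.106  0.115]
 [-0.08  -0.016  0.112  0.506 -0.102  0.112]
 [-0.078 -0.022  0.115  0.51  -0.108  0.115]
 [-0.081 -0.013  0.108  0.504 -0.1    0.108]]
knob pred [ 0.51134672 -0.09976197] stud [ 0.49575521 -0.05225508]
```

View pics/a.png

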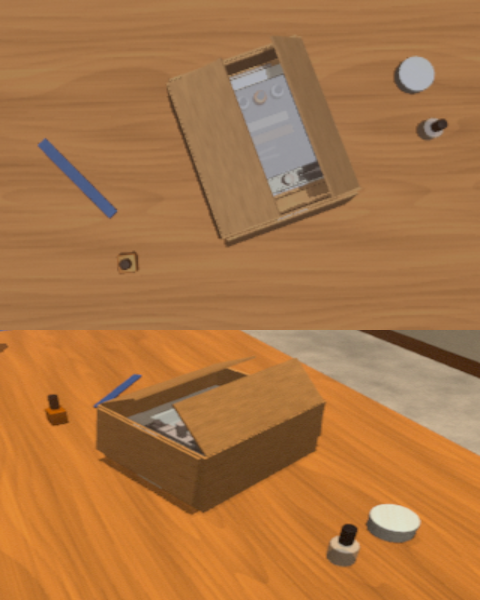

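Emit:
{"name": "drive_tool", "arguments": {"increments": [[0, [1.46, -3.39, 0], -0.1193], [0, [1.46, -3.39, 0], -0.1193], [0, [1.46, -3.39, 0], -0.1193], [0, [1.46, -3.39, 0], -0.1193], [0, [1.46, -3.39, 0], -0.1193], [0, [1.46, -3.39, 0], -0.1193], [0, [1.46, -3.39, 0], -0.1193], [0, [1.46, -3.39, 0], -0.1193], [0, [1.46, -3.39, 0], -0.1193], [0, [1.46, -3.39, 0], -0.1193]]}}

```text
time: 1.93
ee_pos: [0.4332, 0.2704, 0.2486]
tcp_rot: [0.999, -0.033, 0.0, -0.0]
ft_force: [1.2, 1.4, 0.3]
width: -0.0003
```

Emit:
{"name": "drive_tool", "arguments": {"increments": [[0, [1.46, -3.39, 0], -0.1193], [0, [1.46, -3.39, 0], -0.1193], [0, [1.46, -3.39, 0], -0.1193], [0, [1.46, -3.39, 0], -0.1193], [0, [1.46, -3.39, 0], -0.1193], [0, [1.46, -3.39, 0], -0.1193], [0, [1.46, -3.39, 0], -0.1193], [0, [1.46, -3.39, 0], -0.1193], [0, [1.46, -3.39, 0], -0.1193], [0, [1.46, -3.39, 0], -0.1193], [0, [0, 0, 0], 0]]}}

```text
time: 2.85
ee_pos: [0.5809, -0.0727, 0.2485]
tcp_rot: [0.807, -0.59, 0.002, 0.001]
ft_force: [0.7, 1.0, 1.1]
width: -0.0001
```

Emit:
{"name": "drive_tool", "arguments": {"increments": [[0, [-0.1, 0.2, -2], 0], [0, [0, 0, -2], 0], [0, [0, 0, -2], 0], [0, [0, 0, -2], 0], [0, [0, 0, 0], 0]]}}

```text
time: 3.27
ee_pos: [0.5744, -0.0642, 0.1636]
tcp_rot: [0.81, -0.586, -0.004, 0.002]
ft_force: [-1.0, 0.9, -0.7]
width: -0.0
```

Emit:
{"name": "drive_tool", "arguments": {"increments": [[0, [-0.47, 1.43, 0], 0], [0, [-0.31, 0.95, 1.1], 0], [0, [-0.34, 1.05, 0.9], 0], [0, [-0.38, 1.17, 0.7], 0], [0, [-0.56, 1.71, 0.5], 0], [0, [-0.8, 2.43, 0.2], 0], [0, [-0.62, 1.9, -0.3], 0], [0, [-0.62, 1.9, -0.4], 0], [0, [-0.62, 1.9, -0.4], 0], [0, [0, 0, 0], 0]]}}

```text
time: 4.1
ee_pos: [0.5288, 0.0834, 0.1917]
tcp_rot: [0.811, -0.585, -0.001, -0.001]
ft_force: [-1.4, 0.5, -1.1]
width: -0.0005
```

```bash
cat > fl.py <<'E'
from h import *
import sys
def run(tag):
    p=np.load("pose.npy");ang={}
    Ws=[]
    for c in("top","side"):
        s=snapshot(c);cv2.imwrite(f"pics/{c}{tag}.png",s["img"]);Ws.append(cloud(s).reshape(-1,3))
    P=np.vstack(Ws);P=P[~np.isnan(P[:,0])]
    c,s_=np.cos(p[2]),np.sin(p[2]);d=P[:,:2]-p[:2];L=np.c_[d@[c,s_],d@[-s_,c],P[:,2]]
    for n,sg in(("L",1),("R",-1)):
        y=sg*L[:,1]
        r=np.hypot(.105-y,L[:,2]-.13);a=np.arctan2(L[:,2]-.13,.105-y)%(2*np.pi)
        for xs in((-.12,-.06),(-.06,.06),(.06,.12)):
            m=(L[:,0]>xs[0])&(L[:,0]<xs[1])&(r>.05)&(r<.094)&(a<4.1)&(a>.3)
            h,e=np.histogram(a[m],bins=np.arange(.3,4.2,.1));i=np.argsort(h)[::-1][:3]
            print(n,xs,[(round(e[j]+.05,2),int(h[j])) for j in i])
    return L
if __name__=="__main__": run(sys.argv[1]); s=state();print(s["time"],s["ee_pos"])
E
python3 fl.py 1; python3 -c "
import cv2,numpy as np
a=cv2.imread('pics/top1.png')[100:320,190:510];b=cv2.imread('pics/side1.png')[150:400,200:520]
cv2.imwrite('pics/b.png',np.vstack([cv2.resize(a,(480,330)),cv2.resize(b,(480,270))]))"
```

```text
L (-0.12, -0.06) [(np.float64(2.45), 624), (np.float64(2.55), 312), (np.float64(3.85), 0)]
L (-0.06, 0.06) [(np.float64(2.45), 673), (np.float64(2.55), 194), (np.float64(2.05), 52)]
L (0.06, 0.12) [(np.float64(2.45), 292), (np.float64(2.55), 23), (np.float64(3.85), 0)]
R (-0.12, -0.06) [(np.float64(0.95), 884), (np.float64(1.05), 26), (np.float64(0.85), 1)]
R (-0.06, 0.06) [(np.float64(0.95), 1456), (np.float64(1.05), 55), (np.float64(3.85), 0)]
R (0.06, 0.12) [(np.float64(0.95), 602), (np.float64(1.05), 27), (np.float64(3.85), 0)]
4.2 [0.53024482 0.08095406 0.19218709]
```

View pics/b.png

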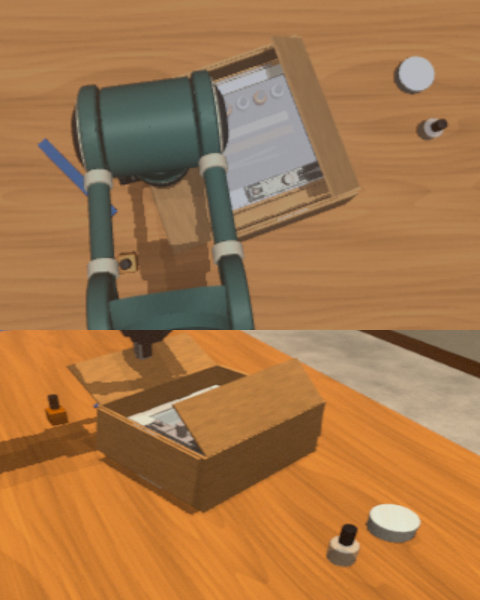

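Emit:
{"name": "drive_tool", "arguments": {"increments": [[0, [1.07, -3.25, -0.2], 0], [0, [1.07, -3.25, -0.2], 0], [0, [1.07, -3.25, -0.2], 0], [0, [1.07, -3.25, -0.2], 0], [0, [1.07, -3.25, -0.2], 0], [0, [0, 0, 0], 0]]}}

```text
time: 4.7
ee_pos: [0.5873, -0.0876, 0.1847]
tcp_rot: [0.808, -0.589, 0.002, -0.001]
ft_force: [0.2, 0.0, 0.6]
width: -0.0006
```

Emit:
{"name": "drive_tool", "arguments": {"increments": [[0, [0.47, -1.43, 0], 0], [0, [0.47, -1.43, 0.5], 0], [0, [0.62, -1.9, 0.5], 0], [0, [0.62, -1.9, 0.2], 0], [0, [0.62, -1.9, -0.2], 0], [0, [0.62, -1.9, -0.2], 0], [0, [0.62, -1.9, -0.2], 0], [0, [0, 0, 0], 0]]}}

```text
time: 5.37
ee_pos: [0.6253, -0.2107, 0.1875]
tcp_rot: [0.809, -0.588, 0.001, 0.0]
ft_force: [0.2, 0.5, 0.0]
width: -0.0001
```

```bash
python3 - <<'E'
from fl import *
L=run(2)
p=np.load("pose.npy");A=np.load("top0.npy").reshape(-1,3);B=np.load("side0.npy").reshape(-1,3)
c,s_=np.cos(p[2]),np.sin(p[2])
lo=lambda P:np.c_[(P[:,:2]-p[:2])@[c,s_],(P[:,:2]-p[:2])@[-s_,c],P[:,2]]
for n,Q in(("top0",lo(A)),("side0",lo(B)),("now",L)):
    for nm,y0,zz in(("knob",-.015,.11),("stud",.035,.1)):
        m=(abs(Q[:,0]+.074)<.03)&(abs(Q[:,1]-y0)<.025)&(Q[:,2]>zz)&(Q[:,2]<.133)
        if m.sum(): print(n,nm,m.sum(),Q[m].min(0).round(4),Q[m].max(0).round(4))
print(state()["time"],state()["ee_pos"])
E
```

```text
L (-0.12, -0.06) [(np.float64(2.45), 617), (np.float64(2.55), 314), (np.float64(3.85), 0)]
L (-0.06, 0.06) [(np.float64(2.45), 1140), (np.float64(2.55), 536), (np.float64(3.85), 0)]
L (0.06, 0.12) [(np.float64(2.45), 482), (np.float64(2.55), 264), (np.float64(3.85), 0)]
R (-0.12, -0.06) [(np.float64(2.55), 290), (np.float64(2.65), 6), (np.float64(3.85), 0)]
R (-0.06, 0.06) [(np.float64(2.55), 720), (np.float64(2.45), 117), (np.float64(2.35), 79)]
R (0.06, 0.12) [(np.float64(2.55), 637), (np.float64(2.45), 58), (np.float64(2.65), 1)]
top0 knob 46 [-0.0827 -0.0174  0.113 ] [-0.068  -0.0037  0.1297]
top0 stud 7 [-0.0845  0.0125  0.1004] [-0.0672  0.016   0.1038]
side0 knob 63 [-0.0819 -0.0228  0.11  ] [-0.0704 -0.008   0.1278]
side0 stud 21 [-0.0848  0.0102  0.1002] [-0.0706  0.0382  0.1094]
now knob 117 [-0.0827 -0.0227  0.1104] [-0.0655 -0.0037  0.1302]
now stud 58 [-0.0858  0.0101  0.1   ] [-0.0664  0.0442  0.1111]
5.4667 [ 0.62442373 -0.2077201   0.18710728]
```

Emit:
{"name": "drive_tool", "arguments": {"increments": [[0, [-2.28, 2.19, 0], 0], [0.45, [-2.28, 2.19, 0], 0], [0.45, [-2.28, 2.19, 0], 0], [0.45, [-2.28, 2.19, 0], 0], [0.45, [-2.28, 2.19, 0], 0], [0.45, [0, 0, 0], 0], [0.45, [0, 0, 0], 0], [0.45, [0, 0, 0], 0]]}}

```text
time: 6.13
ee_pos: [0.511, -0.0969, 0.1879]
tcp_rot: [0.81, -0.586, 0.001, -0.0]
ft_force: [0.2, 0.1, -0.1]
width: 0.0386
```

Emit:
{"name": "drive_tool", "arguments": {"increments": [[0.45, [-0.06, -0.15, -2], 0], [0.45, [0, 0, -2], 0], [0.45, [0, 0, -1.5], 0], [0.45, [0, 0, -1.0], 0], [0.45, [0, 0, 0], 0], [0.45, [0, 0, 0], 0]]}}

```text
time: 6.63
ee_pos: [0.5102, -0.099, 0.122]
tcp_rot: [0.81, -0.587, -0.0, 0.0]
ft_force: [0.0, -0.2, 0.6]
width: 0.0385
```

```bash
python3 - <<'E'
from h import *
s=snapshot("side");cv2.imwrite("pics/side3.png",s["img"])
cv2.imwrite("pics/c.png",cv2.resize(s["img"][170:290,240:400],None,fx=4,fy=4,interpolation=2))
st=state();print(st["ee_pos"],st["ft_force"],[proj(s,q) for q in([.5104,-.0984,.116],[.4957,-.0522,.105])])
E
```

```text
[ 0.5107931  -0.0991415   0.12282526] [ 0.64089559 -0.4670039   0.02177773] [(np.float64(320.3299708423106), np.float64(239.90663186369545)), (np.float64(305.00101621858573), np.float64(233.84193117435981))]
```

View pics/c.png

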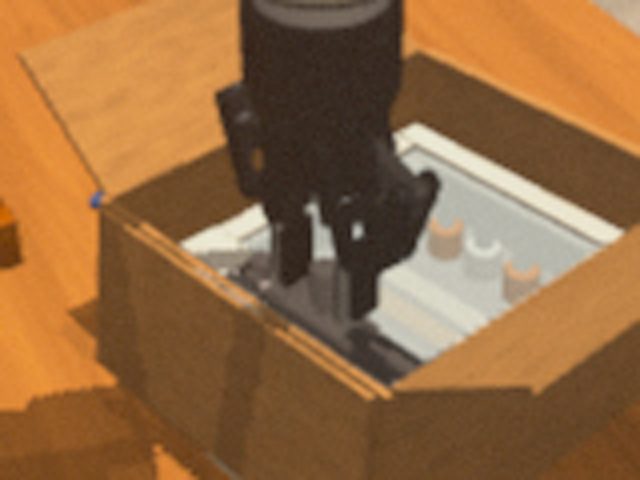

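The crop shows both flaps folded out and the fingers straddling the knob (fingers at about (290,250) and (360,285), knob between at (322,280)). Closing.

Emit:
{"name": "drive_tool", "arguments": {"increments": [[0, [0, 0, 0], 0], [0, [0, 0, 0], 0], [0, [0, 0, 0], 0], [0, [0, 0, 0], 0], [0, [0, 0, 0], 0], [0, [0, 0, 0], 0]]}}

```text
time: 7.18
ee_pos: [0.511, -0.0989, 0.1237]
tcp_rot: [0.81, -0.587, 0.001, -0.001]
ft_force: [0.1, 0.4, 5.8]
width: 0.0137
```

Emit:
{"name": "drive_tool", "arguments": {"increments": [[0, [0.08, -0.24, 0.1], 0], [0, [0.08, -0.24, 0.05], 0], [0, [0, 0, 0], 0], [0, [0, 0, 0], 0]]}}

```text
time: 7.52
ee_pos: [0.512, -0.1025, 0.1238]
tcp_rot: [0.81, -0.587, -0.0, -0.001]
ft_force: [1.9, 5.1, 0.7]
width: 0.0135
```

Emit:
{"name": "drive_tool", "arguments": {"increments": [[0, [0.06, -0.24, 0], 0], [0, [0.06, -0.24, 0], 0], [0, [0.06, -0.24, 0], 0], [0, [0.06, -0.24, 0], 0], [0, [0, 0, 0], 0], [0, [0, 0, 0], 0]]}}

```text
time: 8.02
ee_pos: [0.5148, -0.1111, 0.1238]
tcp_rot: [0.809, -0.587, -0.0, -0.002]
ft_force: [3.8, 8.2, 0.2]
width: 0.0137
```

Emit:
{"name": "drive_tool", "arguments": {"increments": [[0, [0.03, -0.14, 0], 0], [0, [0.03, -0.1, 0], 0], [0, [0, 0, 0], 0], [0, [0, 0, 0], 0]]}}

```text
time: 8.35
ee_pos: [0.5154, -0.1131, 0.1238]
tcp_rot: [0.809, -0.587, -0.0, -0.002]
ft_force: [2.9, 8.7, -0.1]
width: 0.0139
```

Emit:
{"name": "drive_tool", "arguments": {"increments": [[0, [0.02, -0.05, 0], 0], [0, [0.15, 0.05, 0.5], 0], [0, [0.15, 0.05, 0.6], 0], [0, [0.14, 0.04, 0.6], 0], [0, [0, 0, 0], 0]]}}

```text
time: 8.77
ee_pos: [0.519, -0.1119, 0.1401]
tcp_rot: [0.81, -0.587, -0.002, -0.002]
ft_force: [3.9, 9.7, -5.5]
width: 0.0134
```

```bash
cat > lid.py <<'E'
from h import *
def lid():
    p=np.load("pose.npy");c,s_=np.cos(p[2]),np.sin(p[2])
    for cam in("top","side"):
        s=snapshot(cam);cv2.imwrite(f"pics/{cam}_l.png",s["img"]);P=cloud(s).reshape(-1,3);P=P[~np.isnan(P[:,0])]
        L=np.c_[(P[:,:2]-p[:2])@[c,s_],(P[:,:2]-p[:2])@[-s_,c],P[:,2]]
        m=(abs(L[:,1])<.085)&(L[:,0]>-.09)&(L[:,0]<.09)&(L[:,2]>.07)
        Q=L[m];h=.103-Q[:,0]
        th=np.arctan2(Q[:,2]-.079,h)-np.arcsin(np.clip(.012/np.hypot(h,Q[:,2]-.079),-1,1))
        hh,e=np.histogram(th,bins=np.arange(-.1,1.3,.05));i=np.argsort(hh)[::-1][:4];print(cam,[(round(e[j]+.025,3),int(hh[j])) for j in i])
    st=state();print(st["time"],st["ee_pos"],st["ft_force"],st["width"])
lid()
E
python3 lid.py
```

```text
top [(np.float64(0.075), 1603), (np.float64(1.175), 1584), (np.float64(0.025), 1360), (np.float64(1.125), 1088)]
side [(np.float64(0.075), 1175), (np.float64(0.025), 607), (np.float64(0.125), 375), (np.float64(1.025), 355)]
8.8667 [ 0.51863999 -0.11177056  0.13930889] [ 4.78930154  9.70282041 -5.47349519] 0.01339861674555861
```

Emit:
{"name": "drive_tool", "arguments": {"increments": [[0, [0.21, 0.07, 0.58], 0], [0, [0.22, 0.07, 0.57], 0], [0, [0.22, 0.07, 0.56], 0], [0, [0.23, 0.07, 0.55], 0], [0, [0.25, 0.08, 0.55], 0], [0, [0.25, 0.08, 0.55], 0], [0, [0, 0, 0], 0], [0, [0, 0, 0], 0]]}}

```text
time: 9.53
ee_pos: [0.532, -0.1072, 0.1726]
tcp_rot: [0.809, -0.587, -0.003, -0.002]
ft_force: [1.3, 9.1, -5.6]
width: 0.0138
```

```bash
python3 lid.py
```

```text
top [(np.float64(1.175), 1945), (np.float64(1.225), 1823), (np.float64(0.225), 1641), (np.float64(0.275), 965)]
side [(np.float64(0.275), 906), (np.float64(1.075), 852), (np.float64(0.225), 763), (np.float64(1.025), 736)]
9.6333 [ 0.53188306 -0.10724111  0.17225932] [ 2.46833904  9.20486606 -5.1889953 ] 0.01340087650786388
```

Emit:
{"name": "drive_tool", "arguments": {"increments": [[0, [0.35, 0.11, 0.62], 0], [0, [0.35, 0.11, 0.62], 0], [0, [0.35, 0.11, 0.62], 0], [0, [0.43, 0.14, 0.57], 0], [0, [0.43, 0.14, 0.57], 0], [0, [0.43, 0.14, 0.57], 0], [0, [0.48, 0.16, 0.51], 0], [0, [0.48, 0.16, 0.51], 0], [0, [0.48, 0.16, 0.51], 0], [0, [0, 0, 0], 0], [0, [0, 0, 0], 0]]}}

```text
time: 10.55
ee_pos: [0.5693, -0.0948, 0.2225]
tcp_rot: [0.81, -0.586, -0.004, -0.001]
ft_force: [2.1, 8.0, -7.4]
width: 0.0133
```

```bash
python3 lid.py
```

```text
top [(np.float64(1.225), 1762), (np.float64(0.575), 1329), (np.float64(0.525), 553), (np.float64(0.625), 496)]
side [(np.float64(1.175), 2122), (np.float64(1.225), 1338), (np.float64(1.125), 1018), (np.float64(1.025), 908)]
10.65 [ 0.56901522 -0.09480619  0.2221767 ] [ 1.21145649  9.17031697 -7.76149412] 0.013267929056756063
```

Emit:
{"name": "drive_tool", "arguments": {"increments": [[0, [0.48, 0.16, 0.47], 0], [0, [0.49, 0.16, 0.45], 0], [0, [0.5, 0.16, 0.42], 0], [0, [0.5, 0.16, 0.4], 0], [0, [0, 0, 0], 0], [0, [0, 0, 0], 0], [0, [0, 0, 0], 0], [0, [0, 0, 0], 0], [0, [0, 0, 0], 0], [0, [0, 0, 0], 0], [0, [0, 0, 0], 0]]}}

```text
time: 11.57
ee_pos: [0.5881, -0.0886, 0.2393]
tcp_rot: [0.809, -0.587, -0.004, -0.0]
ft_force: [-0.4, 8.5, -6.0]
width: 0.013
```

```bash
python3 lid.py; python3 fl.py 5; python3 -c "
import cv2,numpy as np
a=cv2.imread('pics/top5.png')[100:320,190:510];b=cv2.imread('pics/side5.png')[130:380,200:520]
cv2.imwrite('pics/d.png',np.vstack([cv2.resize(a,(400,275)),cv2.resize(b,(416,325))[:,:400]]))"
```

```text
top [(np.float64(1.225), 1342), (np.float64(0.725), 1078), (np.float64(0.675), 705), (np.float64(-0.075), 366)]
side [(np.float64(1.225), 1886), (np.float64(1.175), 1140), (np.float64(1.125), 1080), (np.float64(1.075), 784)]
11.6667 [ 0.58807067 -0.08858452  0.23932221] [-0.55813121  8.20402205 -5.93090138] 0.012878783978236916
L (-0.12, -0.06) [(np.float64(2.45), 629), (np.float64(2.55), 312), (np.float64(3.85), 0)]
L (-0.06, 0.06) [(np.float64(2.45), 1092), (np.float64(2.55), 532), (np.float64(1.15), 107)]
L (0.06, 0.12) [(np.float64(2.45), 497), (np.float64(2.55), 257), (np.float64(3.85), 0)]
R (-0.12, -0.06) [(np.float64(2.55), 584), (np.float64(2.45), 62), (np.float64(2.65), 4)]
R (-0.06, 0.06) [(np.float64(2.55), 883), (np.float64(1.35), 118), (np.float64(1.25), 117)]
R (0.06, 0.12) [(np.float64(2.55), 166), (np.float64(4.05), 0), (np.float64(3.85), 0)]
11.7667 [ 0.58807565 -0.08858436  0.23931257]
```

View pics/d.png

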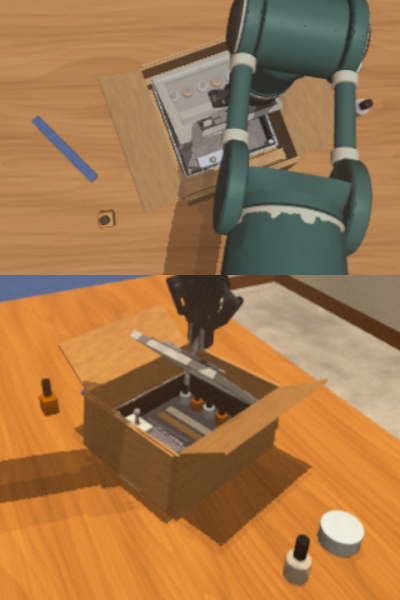

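The lid stands at about 0.72 rad in the fingers, both flaps are folded out, and all bystanders are in place. I'll wait a second to check that it is steady.

Emit:
{"name": "drive_tool", "arguments": {"increments": [[0, [0, 0, 0], 0], [0, [0, 0, 0], 0], [0, [0, 0, 0], 0], [0, [0, 0, 0], 0], [0, [0, 0, 0], 0], [0, [0, 0, 0], 0], [0, [0, 0, 0], 0], [0, [0, 0, 0], 0], [0, [0, 0, 0], 0], [0, [0, 0, 0], 0], [0, [0, 0, 0], 0], [0, [0, 0, 0], 0]]}}

```text
time: 12.77
ee_pos: [0.5881, -0.0886, 0.2393]
tcp_rot: [0.809, -0.587, -0.004, -0.0]
ft_force: [-1.0, 8.4, -5.1]
width: 0.013
```

```bash
python3 lid.py
```

```text
top [(np.float64(1.225), 1346), (np.float64(0.725), 1057), (np.float64(0.675), 689), (np.float64(-0.075), 361)]
side [(np.float64(1.225), 1895), (np.float64(1.175), 1141), (np.float64(1.125), 1076), (np.float64(1.075), 787)]
12.8667 [ 0.58808633 -0.08858513  0.23935329] [-0.45677321  8.82554607 -6.42220168] 0.013324661355237221
```

Nothing has moved in over a second, so I'm handing in.

```bash
python3 -c "
from plant import *
print(finish_job())"
```

```text
the job is handed in; nothing more can be done
None
```

I folded back both flaps, drew the catch knob aside, lifted the lid clear of the stud, and handed the job in at about 12.9 s with the lid still held up. `finish_job()` reports no verdict, so the result below rests on my own checks.

- **Flaps:** the depth pictures put the left flap at about 2.5 rad and the right at about 2.55 rad, against the 1.75 needed.
- **Catch:** the knob moved about 14–15 mm with a spring pull of about 7.4 N, which fits roughly 13 mm of travel by the spring figures. The two estimates differ slightly, but both are past the 12 mm needed to clear the stud.
- **Lid:** the top camera puts it at about 0.70–0.72 rad (41°). The pose, grip and depth readings did not change over the last 1.2 s. The side camera could not confirm the angle, because it sees the lid's underside and the gripper instead.
- **Bystanders:** the bottles and the file looked undisturbed in the last pictures, as did the tin. I checked this by eye, not by measurement.
- **Readings that disagreed:** the finger opening read about 13–14 mm on the 16 mm knob. The downward load of 5–6 N is more than the 2 N or so I expected from the lid's weight. The grip held without visible slip, and I did not find the cause of either.

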